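Wedge the scoop nozzle into the fume port, facing the board

ROBOT

A 6-joint arm with a two-finger parallel gripper is mounted at the origin on the work surface. World frame = base frame: x ahead of the robot, y to its left, z up, the work surface at z = 0. Lengths are in m, angles in rad, forces in N, time in s.
With the tool pointing down it reaches from about 0.3 to 0.775 m from the base axis. Payload 14.6 kg.
Tool frame: the origin (TCP) lies at the very end of the fingers, on their centre line; the grasp point (between the pads) lies 19 mm behind it; z points along the fingers, x is the direction in which the jaws open and shut, and the axes are right-handed (so a half turn about z gives the same grasp; the last joint's range is limited). The gripper opens to 94 mm and grips with 3 to 60 N. Pads are 16 mm wide; open, the fingers measure 119 mm over their backs; the gripper's body (75 mm by 177 mm) begins 78 mm behind the grasp point.
Start: joints at [-1.407, 0.3, 1.521, -0, 1.321, -0.067], TCP at [0.126, -0.535, 0.205] pointing down, gripper open.
Joint ranges: [-3.03, 3.03], [-0.79, 2.21], [0.23, 2.52], [-1.04, 4.18], [0, 3.07], [-2.55, 2.55]. Speed limits (rad/s): [2.22, 2.22, 2.57, 3.14, 3.14, 3.14].

INTERFACE

Orientations are given as [roll, pitch, yaw] about the fixed x, y, z axes, in that order (R = Rz(yaw) Ry(pitch) Rx(roll)).
In Python, from station import ctrl gives the robot as it stands.
- The arm moves only by the shell command python3 -m inch 'ROWS' [FORCE]. ROWS is JSON, one flat list of numbers, 7 for each row, row after row: the shift along the tool's x, y, z in cm, then the turn, a rotation vector about the tool's x, y, z in rad, then the opening, from 0 (shut) to 1 (fully open). In form: [tx, ty, tz, wx, wy, wz, claw, tx, ty, tz, wx, wy, wz, claw, ...]. A call has 1 to 20 rows; each row shifts and turns the commanded pose from where the row before left it, along the tool's axes as they then stand; what a row does not reach is not made up. A row lasts 1/8 s, in which the tool goes at most 62.5 mm and 10.7 degrees, less where a joint would pass 70% of its speed; a pose out of reach is approached as far as the arm can. A call is refused whole if a number of a shift passes 6.25 or a number of a turn 0.188, either way. A call with a gripper value outside its range is refused whole. The fingers move at their own pace and stop on an object; FORCE is the grip in N (left out, the last holds). Time passes only in rows, so rows that do not move let the fingers close. It gives the time, the measured TCP pose, the force and the opening at its end, in the units of the state.
- ctrl.get_obs(): the state, without advancing time (a new reading comes with each control period).
- ctrl.camera(name): name is "scene" or "top" or "wrist"; returns (picture, depth): 384x512x3 uint8, red, green, blue; 384x512 float32, m along the optical axis (not along the pixel's ray), 0 where there is no reading.
- ctrl.camera_params(name): a dict with "vertical_fov" (degrees; the focal length in pixels is half the picture's height over the tangent of half this angle, whatever the lens; pixels are square), "cx", "cy" (the principal point, pixels), "distortion" ([k1, k2, p1, p2, k3] as OpenCV has them; the pictures are not rectified), "camera_from_world" (4x4, takes a point from world to camera coordinates); the wrist camera has in their place "mount" (4x4, takes a point from camera to tool coordinates, whose origin is the TCP and whose axes are the tool frame's). Camera axes: x right, y down, z forward; pixel columns grow to the right and rows downward; lengths in m; the calibration is good to about 2 mm. A picture is of the moment at which its call begins: read the wrist's pose just before it. camera_params takes no time and is no camera call.
- ctrl.hand_in(): hands the job in, once; it reports no verdict.
Trained networks look in the newest picture that a camera, given by its name, has taken for a name from the list of things; names that differ only in an ending like _2 or _b are one class to them, and where a whole thing is asked for, a point or a joint stands for the part that bears it (a point fixed in the world has none). Each returns a list of dicts, best first, with "score" (0 to 1); they miss things now and then, are a little off and sometimes report something else, mostly with a low value. They report only what shows in the picture. A call takes as long as a camera call. They do not tell look-alikes from the thing itself.
- ctrl.spot_in(camera, label): "bbox" ([centre column, centre row, width, height] in pixels, round what is visible of it).
- ctrl.place_of(camera, label): "centre" ([column, row] in pixels: a listed point, or the origin of a listed thing).
The state is a dict: "time_s": time; "qpos": joint angles; "joint_vel": joint speeds; "tau": joint torques, N m; "ee_pos": TCP position; "eef_rot": TCP orientation; "force": force on the tool from outside, world axes, zero at the start; "moment": the same for the moment, N m; "grip_width": finger opening in m.
Only numpy, scipy, OpenCV 4.12 (cv2) and the standard library are available. Lean on these libraries where they do the work, as an engineer would, in place of code of your own. Each camera call takes 0.05 s, during which the arm holds its last target. There are 200 camera calls.

TASK

Take the flat scoop nozzle out of the nozzle rack and fit it in the fume-extraction port: set its tapered end in the port's rubber-lined mouth, then turn it while pressing it down with a steady, moderate push until it is jammed tight and its intake faces the circuit board held in the helping-hands stand. Do not ram it, or the rubber lining is pushed down out of its place; leave the nozzle standing by itself and the other things on the bench undisturbed.

Things in the scene. Friction and masses are not known exactly. Their poses are not given: they have to be found in the camera images.
- nozzle_tab (a point): Flat scoop nozzle, grey plastic, 0.11 kg, upright in one of the rack's three holes. This point: middle of its gripping tab, 24 mm thick (own x), 70 mm wide (own y), flat rubbered faces from 13 mm below to 15 mm above it (the top). z up. Its intake, a dark slot in a lip jutting 15 mm out, is on the +x face, 21 to 53 mm below; the -x face is plain.
- nozzle_collar (a point): The same nozzle: centre of the underside of its round collar (46 mm across, 8 mm high), 69 mm straight below the tab's middle; same axes. The collar rests on the rack, 70 mm above the bench. Below it is the tapered spigot, 63 mm long, 33 mm across under the collar, 26 mm at its end.
- port: Fume-extraction port, fixed: bench flange 90 mm across, upright aluminium duct 55 mm across, 92 mm high. Origin: centre of its underside. A push above about 22 N shoves its rubber lining down the duct, which spoils it.
- port_mouth (a point): Centre of the duct's open rim, 92 mm above the bench; z up. The rubber lining inside has a tapered bore to suit the spigot, 31 mm wide at the top, worn differently each time: the spigot first touches with the collar's underside anywhere from 7 to 19 mm above the rim. The collar does not reach the rim.
- board (a point): Centre of the small green circuit board (55 x 80 mm), level, 135 mm above the bench, held by the clips of the helping-hands stand about 0.22 m from the port; fixed.
- nozzle: The same nozzle: centre of its spigot's lower end, 63 mm below the collar's underside. Pushed straight down in the port, the spigot only sticks and stays loose. Turned about its own axis by 45 degrees or more, either way, under a steady push of 11 to 16 N, it creeps 2 to 5 mm deeper and jams (turning takes up to 0.8 N m). A side load while letting go can jerk it loose again.
- bell_nozzle: Spare nozzle with a round bell head 72 mm across, in the rack; origin at its spigot's end. Leave it.
- lance_nozzle: Spare nozzle with a thin round tube head, in the rack; origin at its spigot's end. Leave it.
- solder_spool: Small solder spool, 54 mm across, 40 mm high; leave it.
- flux_jar: Small amber jar with a black cap, 48 mm across, 50 mm high; leave it.
- driver: Screwdriver, 190 mm long, lying; leave it.
- brush: Flat brush, 170 mm long, lying; leave it.
- tin: Flat metal tin, 95 x 65 x 22 mm; leave it.
- tip_cleaner: Round tip-cleaner pot, 68 mm across, 45 mm high; leave it.
- lining_lip (a point): Centre of the top lip of the port's rubber lining, 2 mm below the duct's rim. It must stay there.
Not all that is in view belongs to the job. What is shaped like the nozzle but orange is not meant.

How it is judged:
By the outcome, as a careful person would: the job done as asked, in the order asked, and still so for the second after the job is handed in, with the robot touching nothing.
It also fails if it takes over 48 s, if anything falls off the work surface, if the arm or the gripper's body presses on something with over 40 N, if the wrist force passes 120 N, or if a joint passes its speed limit or range.

## Working session

There is one attempt and no reset: what is moved stays moved. The work goes in short steps, Python scripts to look and compute and a shell command to move; the robot and the scene stay as the last step left them, time stands still between calls to the robot, and variables do not carry over. Pictures are saved under pics/ and viewed, about 8 in all and at most 12, crops included, and the job is handed in when it is done.

```bash
ls; mkdir -p pics; cat > h.py <<'E'
import numpy as np, cv2
from station import ctrl
from scipy.spatial.transform import Rotation as R
def K(p):
    f=192/np.tan(np.radians(p["vertical_fov"])/2)
    return np.array([[f,0,p["cx"]],[0,f,p["cy"]],[0,0,1.]])
def T_wc(name,obs=None):
    p=ctrl.camera_params(name)
    if "camera_from_world" in p: return np.linalg.inv(np.array(p["camera_from_world"]))
    o=obs or ctrl.get_obs(); T=np.eye(4); T[:3,:3]=R.from_euler('xyz',o["eef_rot"]).as_matrix(); T[:3,3]=o["ee_pos"]
    return T@np.array(p["mount"])
def ray(name,px,obs=None):
    p=ctrl.camera_params(name)
    u=cv2.undistortPoints(np.array([[px]],float),K(p),np.array(p["distortion"],float))[0,0]
    T=T_wc(name,obs); return T[:3,3],T[:3,:3]@np.array([u[0],u[1],1.])
def atz(name,px,z,obs=None):
    o,d=ray(name,px,obs); return o+d*(z-o[2])/d[2]
def atd(name,px,dep,obs=None):
    o,d=ray(name,px,obs); c,r=int(round(px[0])),int(round(px[1])); return o+d*dep[r,c]
def cloud(name,dep,obs=None):
    p=ctrl.camera_params(name); h,w=dep.shape
    g=np.stack(np.meshgrid(np.arange(w),np.arange(h)),-1).reshape(-1,1,2).astype(float)
    u=cv2.undistortPoints(g,K(p),np.array(p["distortion"],float))[:,0]
    T=T_wc(name,obs); d=np.c_[u,np.ones(len(u))]@T[:3,:3].T
    return (T[:3,3]+d*dep.reshape(-1,1)).reshape(h,w,3)
def save(n,im): cv2.imwrite(n,im[...,::-1])
E
python3 - <<'E'
from h import *
np.set_printoptions(precision=3,suppress=True)
ims=[]
for c in ["scene","top"]:
    im,d=ctrl.camera(c); np.savez(f"{c}0.npz",im=im,d=d); ims.append(im); save(f"pics/{c}0.png",im)
    print(c,T_wc(c)[:3,3])
    for l in ["nozzle_tab","nozzle_collar","port_mouth","board"]:
        for r in ctrl.place_of(c,l)[:4]:
            q=r["centre"]; print(c,l,round(r["score"],2),np.round(q),atd(c,q,d))
print(ctrl.get_obs()); print(ctrl.camera_params("wrist"))
E
```

```text
pics
scene [1.264 0.508 1.125]
scene nozzle_tab 0.96 [392. 293.] [0.619 0.524 0.05 ]
scene nozzle_tab 0.96 [368. 144.] [0.156 0.314 0.048]
scene nozzle_tab 0.63 [305. 202.] [0.528 0.255 0.151]
scene nozzle_collar 0.84 [379. 164.] [0.216 0.368 0.04 ]
scene nozzle_collar 0.78 [307. 227.] [0.565 0.278 0.106]
scene nozzle_collar 0.72 [376. 320.] [0.694 0.512 0.034]
scene nozzle_collar 0.24 [248. 293.] [0.753 0.203 0.02 ]
scene port_mouth 0.84 [163. 179.] [ 0.566 -0.156  0.078]
scene board 0.86 [ 82. 156.] [ 0.629 -0.37   0.137]
top [0.223 0.093 1.602]
top nozzle_tab 0.95 [188. 297.] [0.141 0.318 0.047]
top nozzle_tab 0.69 [134. 158.] [0.625 0.523 0.046]
top nozzle_tab 0.67 [201. 180.] [0.522 0.266 0.158]
top nozzle_collar 0.75 [202. 184.] [0.511 0.264 0.147]
top nozzle_collar 0.61 [135. 142.] [0.687 0.521 0.041]
top port_mouth 0.73 [324. 169.] [ 0.581 -0.154  0.046]
top port_mouth 0.39 [207. 186.] [0.501 0.247 0.153]
top board 0.7 [389. 150.] [ 0.626 -0.365  0.133]
{'time_s': 0.5, 'qpos': array([-1.407,  0.3  ,  1.521, -0.   ,  1.321, -0.067]), 'joint_vel': array([ 0.001,  0.   ,  0.001,  0.001,  0.   , -0.001]), 'tau': array([ -0.   , -53.134, -35.274,   0.071,   0.021,  -0.   ]), 'ee_pos': array([ 0.126, -0.535,  0.205]), 'eef_rot': array([ 3.142,  0.   , -1.34 ]), 'force': array([ 0.189, -0.096, -0.904]), 'moment': array([-0.013, -0.028,  0.012]), 'grip_width': 0.09387283209874837}
{'vertical_fov': 67.87880158163705, 'cx': 256.1524712866571, 'cy': 195.14152089806507, 'distortion': array([0.009, 0.   , 0.   , 0.   , 0.   ]), 'mount': array([[ 1.   , -0.   , -0.001, -0.001],
       [ 0.   ,  0.974,  0.227, -0.065],
       [ 0.001, -0.227,  0.974, -0.18 ],
       [ 0.   ,  0.   ,  0.   ,  1.   ]])}
```

View pics/scene0.png

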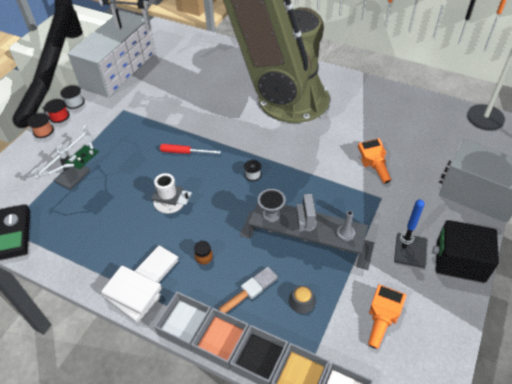

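View pics/top0.png

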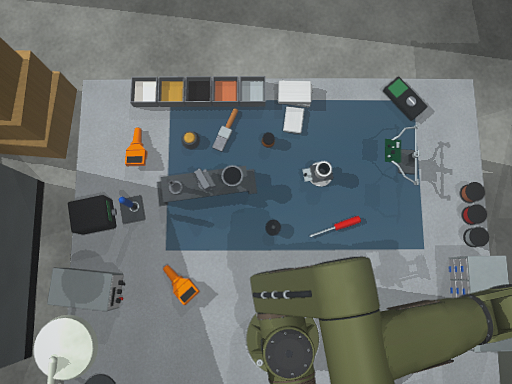

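Candidates for the nozzle are grey in the rack at scene (306,212), orange at (375,155) and orange at (388,310). The grey one standing in the rack fits; the orange ones lie on the bench and are ruled out by colour. I'll confirm with a crop and measure.

```bash
python3 - <<'E'
from h import *
np.set_printoptions(precision=4,suppress=True)
crops=[]
for c,b in [("scene",(240,180,380,270)),("top",(150,140,270,217))]:
    z=np.load(c+"0.npz"); P=cloud(c,z["d"]).reshape(-1,3)
    x0,y0,x1,y1=b; crops.append(cv2.resize(z["im"][y0:y1,x0:x1],(480,308),interpolation=cv2.INTER_CUBIC))
    # tab points
    m=(abs(P[:,0]-.525)<.07)&(abs(P[:,1]-.262)<.06)&(P[:,2]>.13)
    Q=P[m]; top=Q[Q[:,2]>.149]
    print(c,"tab n",m.sum(),len(top),Q[:,2].max(), top[:,:2].mean(0))
    if len(top)>5:
        r=cv2.minAreaRect(top[:,:2].astype(np.float32)*1000); print(r)
    m=(abs(P[:,0]-.575)<.06)&(abs(P[:,1]+.155)<.06)&(P[:,2]>.08)&(P[:,2]<.11)
    Q=P[m]; print(c,"port",m.sum(),cv2.minEnclosingCircle(Q[:,:2].astype(np.float32)*1000), Q.mean(0))
    m=(abs(P[:,0]-.625)<.1)&(abs(P[:,1]+.37)<.1)&(P[:,2]>.125)&(P[:,2]<.145)
    Q=P[m]; print(c,"board",m.sum(),np.median(Q,0),cv2.minAreaRect(Q[:,:2].astype(np.float32)*1000))
save("pics/c1.png",np.vstack(crops))
E
```

```text
scene tab n 284 202 0.15828527004462745 [0.5329 0.2674]
((531.652587890625, 266.6014099121094), (69.50312042236328, 24.105974197387695), 30.447324752807617)
scene port 230 ((576.6068725585938, -144.1050262451172), 29.220701217651367) [ 0.5792 -0.1441  0.0888]
scene board 544 [ 0.6315 -0.3794  0.1358] ((630.09130859375, -406.35394287109375), (124.27403259277344, 194.83631896972656), 84.78409576416016)
top tab n 161 134 0.16248777488869393 [0.5248 0.2654]
((526.238037109375, 266.0643615722656), (69.91407775878906, 23.566715240478516), 29.992799758911133)
top port 147 ((573.0679931640625, -145.30494689941406), 27.559391021728516) [ 0.5728 -0.1451  0.0906]
top board 454 [ 0.6235 -0.3821  0.1363] ((627.3291625976562, -409.59521484375), (120.8258056640625, 190.7490692138672), 85.46676635742188)
```

View pics/c1.png

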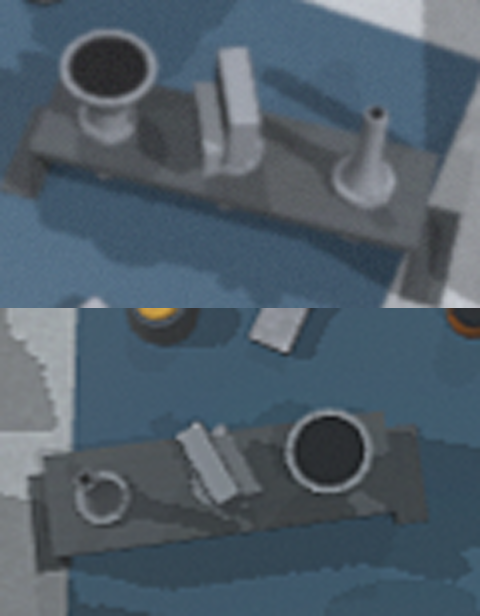

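The crop shows the grey scoop mid-rack, with its tab edge-on at about 30° and its lip on the bell side (facing +x, −y). So the nozzle's own x axis has a yaw of about −60°. Next I'll move over the port for a wrist look.

```bash
python3 -m inch '[-2,-3.65,-0.46,0,0,0,1, -2,-3.65,-0.46,0,0,0,1, -2,-3.65,-0.46,0,0,0,1, -2,-3.65,-0.46,0,0,0,1, -2,-3.65,-0.46,0,0,0,1, -2,-3.65,-0.46,0,0,0,1, -2,-3.65,-0.46,0,0,0,1, -2,-3.65,-0.46,0,0,0,1, -2,-3.65,-0.46,0,0,0,1, -2,-3.65,-0.46,0,0,0,1, -2,-3.65,-0.46,0,0,0,1, -2,-3.65,-0.46,0,0,0,1, -2,-3.65,-0.46,0,0,0,1, -2,-3.65,-0.46,0,0,0,1, 0,0,0,0,0,0,0.55, 0,0,0,0,0,0,0.55]' 
python3 - <<'E'
from h import *
np.set_printoptions(precision=4,suppress=True)
o=ctrl.get_obs(); im,d=ctrl.camera("wrist"); np.savez("w1.npz",im=im,d=d); save("pics/w1.png",im)
for r in ctrl.place_of("wrist","port_mouth")[:3]: print(r, atz("wrist",r["centre"],.092,o))
P=cloud("wrist",d,o).reshape(-1,3)
for lo,hi in [(.086,.098)]:
    m=(abs(P[:,0]-.575)<.05)&(abs(P[:,1]+.145)<.05)&(P[:,2]>lo)&(P[:,2]<hi); Q=P[m]
    print(m.sum(),cv2.minEnclosingCircle(Q[:,:2].astype(np.float32)*1000),Q.mean(0))
Z=np.load("top0.npz"); P=cloud("top",Z["d"]).reshape(-1,3)
m=(abs(P[:,0]-.53)<.08)&(abs(P[:,1]-.17)<.06)&(P[:,2]>.1); Q=P[m]; print("bell",Q[:,2].max(),cv2.minEnclosingCircle(Q[:,:2].astype(np.float32)*1000))
E
```

```text
time_s: 2.5
ee_pos: [0.5588, -0.1462, 0.2696]
eef_rot: [3.141, 0.0, -1.34]
force: [0.2, -0.2, 0.8]
grip_width: 0.0773
{'centre': [263.7, 168.8], 'score': 0.69} [ 0.5765 -0.1507  0.092 ]
996 ((573.7342529296875, -144.56431579589844), 27.348773956298828) [ 0.5742 -0.1447  0.0913]
bell 0.14580871975621834 ((532.75390625, 182.78192138671875), 51.2469367980957)
```

View pics/w1.png

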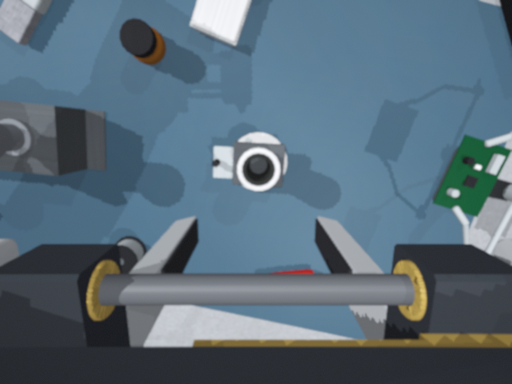

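The port mouth is at pixel (260,168), giving a fitted circle centred at (0.574, −0.145) with a radius of 27.3 mm, against 27.5 mm expected. The board is to the right at (474,176). Moving to the rack next.

```bash
python3 -m inch '[-4.08,-0.64,0,0,0,0,0.55, -4.08,-0.64,0,0,0,0,0.55, -4.08,-0.64,0,0,0,0,0.55, -4.08,-0.64,0,0,0,0,0.55, -4.08,-0.64,0,0,0,0,0.55, -4.08,-0.64,0,0,0,0,0.55, -4.08,-0.64,0,0,0,0,0.55, -4.08,-0.64,0,0,0,0,0.55, -4.08,-0.64,0,0,0,0,0.55, -4.08,-0.64,0,0,0,0,0.55, 0,0,0,0,0,-0.147,0.55, 0,0,0,0,0,-0.147,0.55, 0,0,0,0,0,0,0.55, 0,0,0,0,0,0,0.55]' 
python3 - <<'E'
from h import *
np.set_printoptions(precision=4,suppress=True)
o=ctrl.get_obs(); im,d=ctrl.camera("wrist"); np.savez("w2.npz",im=im,d=d); save("pics/w2.png",im)
print(o["ee_pos"],o["eef_rot"])
for l,z in [("nozzle_tab",.139),("nozzle_collar",.07)]:
  for r in ctrl.place_of("wrist",l)[:3]: print(l,r, atz("wrist",r["centre"],z,o))
P=cloud("wrist",d,o).reshape(-1,3)
m=(abs(P[:,0]-.528)<.05)&(abs(P[:,1]-.266)<.05)&(P[:,2]>.148)&(P[:,2]<.16); Q=P[m]
print(m.sum(),cv2.minAreaRect(Q[:,:2].astype(np.float32)*1000),np.median(Q,0))
m=(abs(P[:,0]-.528)<.06)&(abs(P[:,1]-.266)<.06)&(P[:,2]>.105)&(P[:,2]<.125); Q=P[m]; print("lip",m.sum(),np.median(Q,0))
E
```

```text
time_s: 4.35
ee_pos: [0.5283, 0.2653, 0.27]
eef_rot: [-3.141, -0.0, -1.05]
force: [0.2, 0.3, -0.3]
grip_width: 0.0517
[0.5283 0.2653 0.27  ] [-3.1414 -0.     -1.0501]
nozzle_tab {'centre': [115.7, 17.8], 'score': 0.93} [0.6078 0.4693 0.139 ]
nozzle_tab {'centre': [256.0, 191.7], 'score': 0.73} [0.5254 0.265  0.139 ]
nozzle_collar {'centre': [252.8, 178.2], 'score': 0.76} [0.5263 0.2705 0.07  ]
1420 ((527.1110229492188, 267.0164794921875), (70.33010864257812, 23.413862228393555), 30.33385467529297) [0.5292 0.2677 0.1541]
lip 661 [0.5399 0.2508 0.1171]
```

View pics/w2.png

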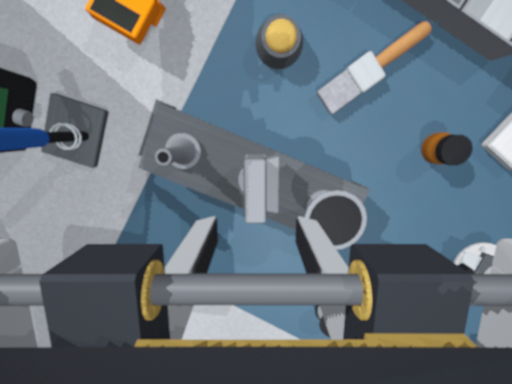

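The grey tab is at pixel (256,188) with its lip to the right (tool +x) and the bell rim beyond column 305. The fitted 70×23 mm rectangle is at (0.527, 0.267), yaw −59.7°, and its top is at 0.154, all as specified. Descending to grasp.

```bash
python3 -m inch '[-0.2,0,2.5,0,0,-0.009,0.48, 0,0,3,0,0,0,0.48, 0,0,3,0,0,0,0.48, 0,0,3,0,0,0,0.48, 0,0,2,0,0,0,0.48, 0,0,1,0,0,0,0.48, 0,0,0,0,0,0,0.48, 0,0,0,0,0,0,0.1, 0,0,0,0,0,0,0.1, 0,0,0,0,0,0,0.1, 0,0,0,0,0,0,0.1]' 55
```

```text
time_s: 5.88
ee_pos: [0.5274, 0.2677, 0.1253]
eef_rot: [-3.141, -0.0, -1.037]
force: [-0.7, -0.0, 2.8]
grip_width: 0.0238
```

```bash
python3 -m inch '[0,0,-1,0,0,0,0.1, 0,0,-2.5,0,0,0,0.1, 0,0,-3,0,0,0,0.1, 0,0,-3,0,0,0,0.1, 0,0,-3,0,0,0,0.1, 0,0,-3,0,0,0,0.1, 0,0,-1.5,0,0,0,0.1, 3.78,1.7,0,0,0,0,0.1, 3.78,1.7,0,0,0,0,0.1, 3.78,1.7,0,0,0,0,0.1, 3.78,1.7,0,0,0,0,0.1, 3.78,1.7,0,0,0,0,0.1, 3.78,1.7,0,0,0,0,0.1, 3.78,1.7,0,0,0,0,0.1, 3.78,1.7,0,0,0,0,0.1, 3.78,1.7,0,0,0,0,0.1, 3.78,1.7,0,0,0,0,0.1]' && python3 -m inch '[0,0,0,0,0,-0.155,0.1, 0,0,0,0,0,-0.155,0.1, 0,0,0,0,0,-0.155,0.1, 0,0,0,0,0,-0.155,0.1, 0,0,0,0,0,-0.155,0.1, 0,0,0,0,0,0,0.1, 0,0,0,0,0,0,0.1]'
python3 - <<'E'
from h import *
np.set_printoptions(precision=4,suppress=True)
o=ctrl.get_obs(); print(o["ee_pos"],o["eef_rot"],o["force"],o["moment"])
im,d=ctrl.camera("wrist"); np.savez("w3.npz",im=im,d=d)
for l in ["nozzle_collar","nozzle","nozzle_tab"]:
  for r in ctrl.place_of("wrist",l)[:2]: print("w",l,r)
im2,d2=ctrl.camera("scene"); np.savez("s3.npz",im=im2,d=d2)
for l in ["nozzle_collar","nozzle","port_mouth"]:
  for r in ctrl.place_of("scene",l)[:3]: print("s",l,r)
save("pics/w3.png",np.vstack([im[60:300],cv2.resize(im2[80:260,80:320],(512,384))[:360]]))
E
```

```text
time_s: 8.0
ee_pos: [0.573, -0.1456, 0.2944]
eef_rot: [3.141, 0.001, -1.037]
force: [0.7, 0.7, -0.4]
grip_width: 0.0237
time_s: 8.88
ee_pos: [0.5731, -0.1442, 0.2946]
eef_rot: [-3.142, 0.0, -0.265]
force: [0.1, 0.5, -1.0]
grip_width: 0.0237
[ 0.5731 -0.1442  0.2946] [-3.1415  0.0004 -0.2654] [ 0.0766  0.5135 -1.0112] [-0.0358 -0.0833 -0.021 ]
w nozzle {'centre': [260.4, 193.6], 'score': 0.92}
w nozzle_tab {'centre': [259.0, 238.7], 'score': 0.57}
w nozzle_tab {'centre': [107.4, 94.6], 'score': 0.24}
s nozzle_collar {'centre': [379.3, 164.7], 'score': 0.91}
s nozzle_collar {'centre': [379.2, 321.4], 'score': 0.86}
s nozzle_collar {'centre': [154.8, 145.3], 'score': 0.63}
s nozzle {'centre': [160.8, 161.0], 'score': 0.83}
s nozzle {'centre': [385.6, 181.2], 'score': 0.77}
s nozzle {'centre': [248.6, 293.9], 'score': 0.62}
s port_mouth {'centre': [162.0, 181.5], 'score': 0.79}
s port_mouth {'centre': [160.2, 161.9], 'score': 0.46}
```

View pics/w3.png

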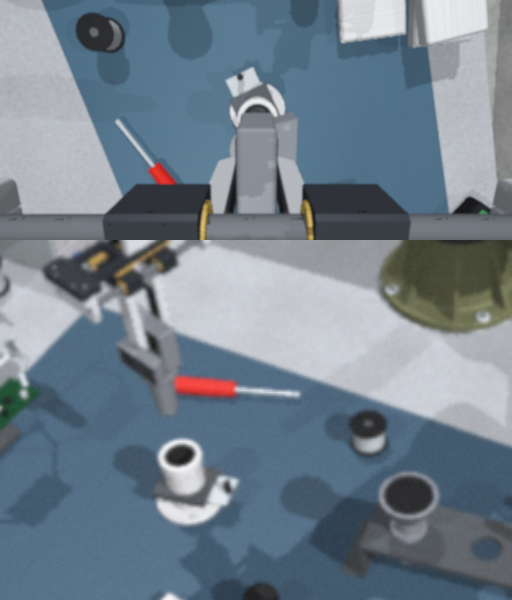

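```bash
python3 - <<'E'
from h import *
np.set_printoptions(precision=4,suppress=True)
o=ctrl.get_obs(); t=np.array(o["ee_pos"])
zc=t[2]+.0137-.069; ze=zc-.063
print("collar",atz("scene",(154.8,145.3),zc),"end scene",atz("scene",(160.8,161),ze),"end wrist",atz("wrist",(260.4,193.6),ze,o))
print("mouth scene",atz("scene",(162,181.5),.092))
z=np.load("s3.npz"); P=cloud("scene",z["d"]).reshape(-1,3)
for h in np.arange(ze,ze+.13,.01):
    m=(np.hypot(P[:,0]-t[0],P[:,1]-t[1])<.06)&(abs(P[:,2]-h)<.005); Q=P[m]
    if m.sum()>2: print(round(h,3),m.sum(),Q[:,:2].min(0),Q[:,:2].max(0),Q[:,:2].mean(0))
z=np.load("w3.npz"); P=cloud("wrist",z["d"],o).reshape(-1,3)
m=(np.hypot(P[:,0]-.574,P[:,1]+.145)<.04)&(P[:,2]>.086)&(P[:,2]<.098);Q=P[m];print("port w",m.sum(),cv2.minEnclosingCircle(Q[:,:2].astype(np.float32)*1000))
z=np.load("w1.npz");
E
```

```text
collar [ 0.5862 -0.1363  0.2396] end scene [ 0.5802 -0.135   0.1766] end wrist [ 0.5768 -0.1467  0.1766]
mouth scene [ 0.5834 -0.1462  0.092 ]
0.177 7 [ 0.5751 -0.1439] [ 0.5884 -0.134 ] [ 0.5834 -0.1379]
0.187 25 [ 0.5738 -0.1574] [ 0.5916 -0.1312] [ 0.5847 -0.1396]
0.197 29 [ 0.5718 -0.158 ] [ 0.5911 -0.1303] [ 0.584  -0.1388]
0.207 25 [ 0.5705 -0.1493] [ 0.5918 -0.1294] [ 0.5853 -0.1373]
0.217 28 [ 0.5713 -0.1534] [ 0.5929 -0.1293] [ 0.5851 -0.1377]
0.227 34 [ 0.5686 -0.1509] [ 0.5933 -0.1293] [ 0.5856 -0.1369]
0.237 9 [ 0.5717 -0.136 ] [ 0.5912 -0.1241] [ 0.5837 -0.1281]
0.247 31 [ 0.5645 -0.156 ] [ 0.6004 -0.1211] [ 0.5839 -0.1309]
0.257 34 [ 0.5922 -0.1843] [ 0.6087 -0.1169] [ 0.601  -0.1452]
0.267 65 [ 0.5737 -0.1862] [ 0.6115 -0.1112] [ 0.6001 -0.1392]
0.277 84 [ 0.5756 -0.1838] [ 0.6107 -0.1085] [ 0.5971 -0.1351]
0.287 173 [ 0.5762 -0.1845] [ 0.6117 -0.1079] [ 0.5945 -0.1424]
0.297 50 [ 0.5726 -0.182 ] [ 0.597  -0.1074] [ 0.5886 -0.1214]
port w 365 ((574.7283935546875, -143.6806640625), 27.07664680480957)
```

The nozzle is held upright over the mouth within about 1 mm. I'll lower it to the rim, then into the bore.

```bash
python3 -m inch '[0.08,0,2,0,0,0,0.1, 0,0,3,0,0,0,0.1, 0,0,2.5,0,0,0,0.1, 0,0,0.7,0,0,0,0.1, 0,0,0.7,0,0,0,0.1, 0,0,0.7,0,0,0,0.1, 0,0,0.7,0,0,0,0.1, 0,0,0.7,0,0,0,0.1, 0,0,0.5,0,0,0,0.1, 0,0,0.3,0,0,0,0.1, 0,0,0.2,0,0,0,0.1, 0,0,0,0,0,0,0.1, 0,0,0,0,0,0,0.1]'; python3 -c "
from station import ctrl
o=ctrl.get_obs();print(o['force'],o['moment'],o['ee_pos'])"
```

```text
time_s: 10.9
ee_pos: [0.574, -0.1445, 0.175]
eef_rot: [3.142, -0.0, -0.262]
force: [0.3, 0.6, -1.3]
grip_width: 0.0234
[ 0.31742364  0.64902924 -1.27044554] [-0.06490398 -0.1034881  -0.01270862] [ 0.57400452 -0.14452441  0.17504163]
```

```bash
python3 -m inch '[0,0,0.2,0,0,0,0.1, 0,0,0.2,0,0,0,0.1, 0,0,0.15,0,0,0,0.1, 0,0,0.1,0,0,0,0.1, 0,0,0,0,0,0,0.1, 0,0,0,0,0,0,0.1]'; for i in 1 ; do python3 -m inch '[0,0,0.1,0,0,0,0.1, 0,0,0,0,0,0,0.1]'; done;  python3 -m inch '[0,0,0.1,0,0,0,0.1, 0,0,0,0,0,0,0.1]'
```

```text
time_s: 11.65
ee_pos: [0.5739, -0.1445, 0.1683]
eef_rot: [3.142, 0.0, -0.262]
force: [-1.1, -0.1, -1.0]
grip_width: 0.0234
time_s: 11.9
ee_pos: [0.5739, -0.1445, 0.1673]
eef_rot: [3.142, 0.0, -0.262]
force: [0.1, -0.4, -2.4]
grip_width: 0.0234
time_s: 12.15
ee_pos: [0.5739, -0.1445, 0.1662]
eef_rot: [-3.142, 0.0, -0.262]
force: [-1.1, -0.9, -1.8]
grip_width: 0.0238
```

```bash
python3 -m inch '[0,0,0.05,0,0,0,0.1, 0,0,0.05,0,0,0,0.1, 0,0,0,0,0,0,0.1]' | grep -E "ee_pos|force";  python3 -m inch '[0,0,0.05,0,0,0,0.1, 0,0,0,0,0,0,0.1]'| grep -E "ee_pos|force";python3 -m inch '[0,0,0.05,0,0,0,0.1, 0,0,0,0,0,0,0.1]'| grep -E "ee_pos|force"
```

```text
ee_pos: [0.5739, -0.1445, 0.1653]
force: [-1.9, -0.8, -1.0]
ee_pos: [0.5739, -0.1445, 0.1648]
force: [-2.4, 0.3, -1.3]
ee_pos: [0.5739, -0.1445, 0.1643]
force: [-2.4, -0.2, -0.3]
```

```bash
python3 -m inch '[-0.03,0,0.05,0,0,0,0.1, 0,0,0,0,0,0,0.1]' | grep -E "ee_pos|force";  python3 -m inch '[0,0,0.05,0,0,0,0.1, 0,0,0,0,0,0,0.1]'| grep -E "ee_pos|force";python3 -m inch '[0,0,0.05,0,0,0,0.1, 0,0,0,0,0,0,0.1]'| grep -E "ee_pos|force"
```

```text
ee_pos: [0.5737, -0.1444, 0.1638]
force: [-0.2, 0.1, -2.0]
ee_pos: [0.5737, -0.1444, 0.1633]
force: [-1.1, -0.3, -1.3]
ee_pos: [0.5736, -0.1444, 0.1628]
force: [-1.2, 0.9, -0.9]
```

```bash
python3 -m inch '[-0.02,0,0.05,0,0,0,0.1, 0,0,0.05,0,0,0,0.1, 0,0,0,0,0,0,0.1]' | grep -E "ee_pos|force";  python3 -m inch '[0,0,0.05,0,0,0,0.1, 0,0,0,0,0,0,0.1]'| grep -E "ee_pos|force";python3 -m inch '[0,0,0.05,0,0,0,0.1, 0,0,0,0,0,0,0.1]'| grep -E "ee_pos|force"
```

```text
ee_pos: [0.5735, -0.1444, 0.1618]
force: [-1.4, -1.1, -1.1]
ee_pos: [0.5735, -0.1444, 0.1613]
force: [0.0, 1.0, -0.7]
ee_pos: [0.5734, -0.1444, 0.1608]
force: [-0.5, -0.5, -1.1]
```

```bash
python3 -m inch '[0,0,0.05,0,0,0,0.1, 0,0,0.05,0,0,0,0.1, 0,0,0,0,0,0,0.1]' | grep -E "ee_pos|force";  python3 -m inch '[0,0,0.05,0,0,0,0.1, 0,0,0,0,0,0,0.1]'| grep -E "ee_pos|force";python3 -m inch '[0,0,0.05,0,0,0,0.1, 0,0,0,0,0,0,0.1]'| grep -E "ee_pos|force"
```

```text
ee_pos: [0.5735, -0.1444, 0.1599]
force: [-1.0, -0.1, -0.3]
ee_pos: [0.5735, -0.1444, 0.1595]
force: [-1.0, 0.2, 1.2]
ee_pos: [0.5735, -0.1444, 0.159]
force: [-1.9, 0.1, 3.8]
```

```bash
python3 -m inch '[0,0,0.05,0,0,0,0.1, 0,0,0,0,0,0,0.1]'| grep -E "ee_pos|force";python3 -m inch '[0,0,0.05,0,0,0,0.1, 0,0,0,0,0,0,0.1]'| grep -E "time|ee_pos|force"
```

```text
ee_pos: [0.5735, -0.1444, 0.1586]
force: [-1.2, -1.0, 4.7]
time_s: 16.02
ee_pos: [0.5736, -0.1444, 0.1583]
force: [-1.4, -0.0, 7.3]
```

Contact came with the TCP at about 0.1597, which puts the collar about 12 mm above the rim and inside the expected 7–19 mm. The stiffness is about 5 N/mm, so I'll build up to about 13 N and then turn.

```bash
python3 -m inch '[0,0,0.05,0,0,0,0.1, 0,0,0.05,0,0,0,0.1, 0,0,0,0,0,0,0.1]' 60| grep -E "ee_pos|force";python3 -m inch '[0,0,0,0,0,0.05,0.1]'| grep -E "ee_pos|eef|force"
```

```text
ee_pos: [0.5736, -0.1444, 0.1578]
force: [-4.0, 0.7, 10.0]
ee_pos: [0.5736, -0.1444, 0.1575]
eef_rot: [3.142, -0.001, -0.313]
force: [-2.6, -0.2, 7.5]
```

```bash
python3 -m inch '[-0.03,0,0.06,0,0,0,0.1, 0,0,0.05,0,0,0,0.1, 0,0,0,0,0,0,0.1]' | grep -E "ee_pos|force";python3 -m inch '[0,0,0.02,0,0,0.05,0.1]'| grep -E "ee_pos|eef|force"
```

```text
ee_pos: [0.5736, -0.1444, 0.1572]
force: [-4.0, 0.0, 15.0]
ee_pos: [0.5736, -0.1444, 0.157]
eef_rot: [-3.141, -0.002, -0.363]
force: [-3.1, 0.8, 14.6]
```

```bash
python3 -m inch '[-0.02,0,0.01,0,0,0.07,0.1]'| grep -E "ee_pos|eef|force";python3 -m inch '[0,0,0.02,0,0,0.07,0.1]'| grep -E "ee_pos|eef|force"
```

```text
ee_pos: [0.5735, -0.1443, 0.1568]
eef_rot: [-3.141, -0.002, -0.434]
force: [0.1, 0.2, 11.6]
ee_pos: [0.5736, -0.1443, 0.1566]
eef_rot: [-3.141, -0.002, -0.504]
force: [-1.4, 0.5, 12.8]
```

```bash
for k in 1; do python3 -m inch '[0,0,0.025,0,0,0.07,0.1]'| grep -E "ee_pos|eef|force";python3 -m inch '[0,0,0.02,0,0,0.07,0.1]'| grep -E "ee_pos|eef|force"; done
```

```text
ee_pos: [0.5737, -0.1443, 0.1564]
eef_rot: [-3.141, -0.003, -0.574]
force: [-1.1, 0.0, 12.7]
ee_pos: [0.5737, -0.1443, 0.1562]
eef_rot: [-3.14, -0.003, -0.644]
force: [-0.2, 0.3, 12.7]
```

```bash
python3 -m inch '[0,0,0.025,0,0,0.07,0.1]'| grep -E "ee_pos|eef|force";python3 -m inch '[0,0,0.025,0,0,0.07,0.1]'| grep -E "ee_pos|eef|force"
```

```text
ee_pos: [0.5738, -0.1443, 0.1561]
eef_rot: [-3.14, -0.003, -0.714]
force: [0.3, 0.8, 14.5]
ee_pos: [0.5738, -0.1443, 0.1559]
eef_rot: [-3.14, -0.003, -0.784]
force: [0.2, 1.5, 14.7]
```

```bash
python3 -m inch '[0,0,0.01,0,0,0.07,0.1]'| grep -E "ee_pos|eef|force";python3 -m inch '[0,0,0.015,0,0,0.07,0.1]'| grep -E "ee_pos|eef|force"
```

```text
ee_pos: [0.5739, -0.1442, 0.1558]
eef_rot: [-3.14, -0.003, -0.854]
force: [-0.5, 0.5, 11.1]
ee_pos: [0.5739, -0.1443, 0.1556]
eef_rot: [-3.139, -0.003, -0.924]
force: [-0.5, 0.7, 13.1]
```

```bash
python3 -m inch '[0,0,0.015,0,0,0.07,0.1]'| grep -E "ee_pos|eef|force";python3 -m inch '[0,0,0.015,0,0,0.07,0.1]'| grep -E "ee_pos|eef|force|grip"; python3 -c "
from station import ctrl
o=ctrl.get_obs();print(o['moment'])"
```

```text
ee_pos: [0.574, -0.1443, 0.1555]
eef_rot: [-3.139, -0.002, -0.994]
force: [-0.4, 1.1, 13.4]
ee_pos: [0.574, -0.1443, 0.1554]
eef_rot: [-3.139, -0.002, -1.064]
force: [0.3, 0.9, 12.8]
grip_width: 0.0236
[0.33115747 0.05084464 0.33446571]
```

```bash
python3 -m inch '[0,0,0.02,0,0,0.07,0.1]'| grep -E "ee_pos|eef|force";python3 -m inch '[0,0,0.015,0,0,0.07,0.1]'| grep -E "ee_pos|eef|force|grip"; python3 - <<'E'
from h import *
z=np.load("w1.npz"); o={"ee_pos":[.5588,-.1462,.2696],"eef_rot":[3.1415,0,-1.34]}
P=cloud("wrist",z["d"],o); im=z["im"].astype(int)
g=(im[...,1]>im[...,0]+15)&(im[...,1]>im[...,2]+10)&(abs(P[...,2]-.136)<.008)
Q=P[g]; r=cv2.minAreaRect(Q[:,:2].astype(np.float32)*1000); print(r); c=r[0]
print(np.arctan2(c[1]+144.5,c[0]-574))
E
```

```text
ee_pos: [0.5741, -0.1443, 0.1553]
eef_rot: [-3.138, -0.002, -1.134]
force: [1.2, 1.1, 14.8]
ee_pos: [0.5741, -0.1443, 0.1552]
eef_rot: [-3.138, -0.002, -1.204]
force: [-0.1, 0.6, 13.5]
grip_width: 0.0239
((625.90087890625, -373.58154296875), (57.27766799926758, 78.80470275878906), 85.64659118652344)
-1.3479968678205803
```

```bash
python3 -m inch '[0,0,0.015,0,0,0.07,0.1]'| grep -E "ee_pos|eef|force";python3 -m inch '[0,0,0.015,0,0,0.07,0.1]'| grep -E "ee_pos|eef|force|grip"; python3 -m inch '[0,0,0,0,0,0,0.1, 0,0,0,0,0,0,0.1]'; python3 - <<'E'
from h import *
o=ctrl.get_obs();print(o['force'],o['moment'])
im,d=ctrl.camera("wrist"); im2,d2=ctrl.camera("scene"); 
save("pics/w4.png",np.vstack([im[60:300],cv2.resize(im2[80:260,50:290],(512,384))[:360]]))
np.savez("w4.npz",d=d); P=cloud("wrist",d,o).reshape(-1,3); t=o["ee_pos"]
m=(np.hypot(P[:,0]-t[0],P[:,1]-t[1])<.05)&(abs(P[:,2]-(t[2]+.0287))<.006)
print(m.sum(), cv2.minAreaRect(P[m][:,:2].astype(np.float32)*1000), np.median(P[m],0))
E
```

```text
ee_pos: [0.5742, -0.1443, 0.1551]
eef_rot: [-3.138, -0.002, -1.274]
force: [0.1, 1.2, 14.4]
ee_pos: [0.5742, -0.1444, 0.155]
eef_rot: [-3.138, -0.002, -1.344]
force: [0.5, 0.4, 14.6]
grip_width: 0.0235
time_s: 19.02
ee_pos: [0.5742, -0.1444, 0.1548]
eef_rot: [-3.138, -0.002, -1.342]
force: [-0.4, -0.7, 13.3]
grip_width: 0.0236
[-0.37438736 -0.65637295 13.29709928] [ 0.33864796 -0.15849005  0.07560652]
4028 ((581.4627075195312, -141.43801879882812), (43.18464279174805, 55.48466873168945), 77.50074768066406) [ 0.58398187 -0.14114026  0.18380406]
```

View pics/w4.png

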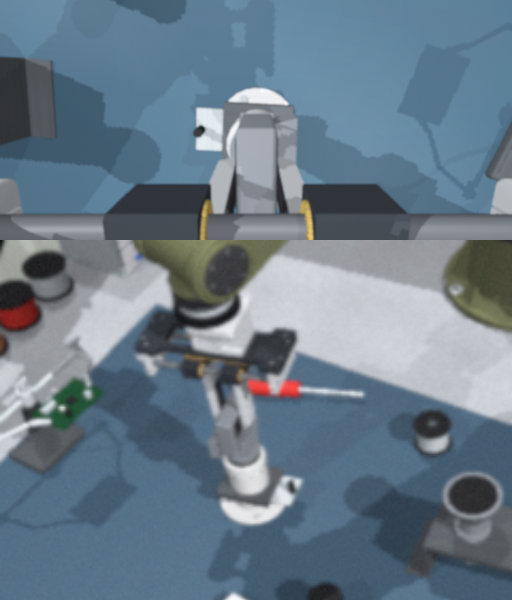

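The nozzle is seated upright in the duct at scene crop (240,470), with its lip on the board side. It was turned about 56° at 11–16 N and crept about 2.8 mm. Now I'll unload the push and release.

```bash
python3 -m inch '[0,0,-0.05,0,0,0,0.1, 0,0,-0.03,0,0,0,0.1, 0,0,0,0,0,0,0.1]'; python3 -c "
from station import ctrl
o=ctrl.get_obs();print(o['force'],o['moment'])"
```

```text
time_s: 19.5
ee_pos: [0.5741, -0.1444, 0.1549]
eef_rot: [-3.138, -0.001, -1.342]
force: [4.0, -0.7, 6.4]
grip_width: 0.0238
[ 4.02252797 -0.71597352  6.43989055] [ 0.17539023 -0.60901313  0.02952498]
```

```bash
python3 -m inch '[0,-0.02,-0.03,0,0,0,0.1, 0,0,0,0,0,0,0.1]'|grep -E "pos|force"; python3 -m inch '[0,-0.02,-0.02,0,0,0,0.1, 0,0,0,0,0,0,0.1]'|grep -E "pos|force"; python3 -c "
from station import ctrl
o=ctrl.get_obs();print(o['force'],o['moment'])"
```

```text
ee_pos: [0.574, -0.1444, 0.1549]
force: [4.1, -2.3, 5.8]
ee_pos: [0.574, -0.1443, 0.1549]
force: [4.6, -2.4, 5.8]
[ 4.57632237 -2.44558251  5.8299781 ] [-0.19702457 -0.99782607  0.0896958 ]
```

```bash
python3 -m inch '[0,0.05,0,0,0,0,0.1, 0,0,0,0,0,0,0.1]'|grep -E "pos|rot|force"; python3 -c "
from station import ctrl
o=ctrl.get_obs();print(o['force'],o['moment'])"; python3 -m inch '[0,-0.1,0,0,0,0,0.1, 0,0,0,0,0,0,0.1]'|grep -E "pos|rot|force"; python3 -c "
from station import ctrl
o=ctrl.get_obs();print(o['force'],o['moment'])"
```

```text
ee_pos: [0.5737, -0.1444, 0.1549]
eef_rot: [-3.139, -0.001, -1.342]
force: [5.0, -1.5, 4.6]
[ 5.0293681  -1.54705481  4.57639175] [-0.14901827 -1.37720749  0.1277826 ]
ee_pos: [0.5743, -0.1443, 0.1549]
eef_rot: [-3.14, -0.001, -1.342]
force: [2.8, -2.5, 6.2]
[ 2.7842998  -2.50749614  6.23835055] [-0.24660669 -0.54862305  0.06924216]
```

```bash
python3 -m inch '[0.03,-0.07,-0.03,0,0,0,0.1, 0,0,0,0,0,0,0.1]'|grep -E "pos|rot|force"; python3 -c "
from station import ctrl
o=ctrl.get_obs();print(o['force'],o['moment'])"
```

```text
ee_pos: [0.5745, -0.1443, 0.1549]
eef_rot: [3.141, -0.0, -1.342]
force: [-0.6, -1.5, 6.5]
[-0.64697887 -1.45526844  6.48465883] [-0.10859994 -0.02479683  0.02329626]
```

```bash
python3 -m inch '[0.02,0,-0.05,0,0,0,0.1, 0,0,0,0,0,0,0.1]'|grep -E "pos|rot|force"; python3 -c "
from station import ctrl
o=ctrl.get_obs();print(o['force'],o['moment'])"
```

```text
ee_pos: [0.5745, -0.1444, 0.1549]
eef_rot: [3.141, 0.0, -1.342]
force: [0.4, -1.3, 2.3]
[ 0.4477784  -1.32862817  2.31298316] [-0.18188686 -0.16851522  0.08215815]
```

Nearly free of load, so I'll open the gripper. I'll keep it moderate, then pull straight up slowly.

```bash
python3 -m inch '[0,0,0,0,0,0,0.24, 0,0,0,0,0,0,0.24]' 3; python3 -m inch '[0,0,0,0,0,0,0.55, 0,0,0,0,0,0,0.55, 0,0,0,0,0,0,0.55]'; python3 -c "
from station import ctrl
o=ctrl.get_obs();print(o['force'],o['moment'])"
```

```text
time_s: 21.25
ee_pos: [0.5745, -0.1444, 0.1549]
eef_rot: [3.141, 0.0, -1.342]
force: [0.5, -3.2, -0.3]
grip_width: 0.0242
time_s: 21.62
ee_pos: [0.5746, -0.1442, 0.1552]
eef_rot: [3.142, 0.0, -1.342]
force: [0.7, 0.4, -0.1]
grip_width: 0.0497
[ 0.71951804  0.39858723 -0.10383203] [0.03552036 0.01424582 0.08569941]
```

```bash
python3 -m inch '[0,0,-0.5,0,0,0,0.55, 0,0,-1,0,0,0,0.55, 0,0,-2,0,0,0,0.55, 0,0,-3,0,0,0,0.55, 0,0,-3,0,0,0,0.55, 0,0,-2.5,0,0,0,0.55, 0,0,-1,0,0,0,0.55, 0,0,0,0,0,0,0.55, 0,0,0,0,0,0,0.55]'; python3 - <<'E'
from h import *
np.set_printoptions(precision=4,suppress=True)
o=ctrl.get_obs(); im,d=ctrl.camera("wrist"); 
for l,z in [("nozzle_tab",.1686),("nozzle_collar",.1),("lining_lip",.09)]:
  for r in ctrl.place_of("wrist",l)[:2]: print(l,r,atz("wrist",r["centre"],z,o))
P=cloud("wrist",d,o).reshape(-1,3)
m=(np.hypot(P[:,0]-.574,P[:,1]+.145)<.05)&(P[:,2]>.176)&(P[:,2]<.195); Q=P[m]
print(m.sum(),cv2.minAreaRect(Q[:,:2].astype(np.float32)*1000),np.median(Q,0))
m=(np.hypot(P[:,0]-.574,P[:,1]+.145)<.06)&(P[:,2]>.12)&(P[:,2]<.155);print("lip",m.sum(),np.median(P[m],0))
m=(np.hypot(P[:,0]-.574,P[:,1]+.145)<.03)&(P[:,2]>.08)&(P[:,2]<.12);print("rim/collar z hist",np.histogram(P[m][:,2],bins=np.arange(.08,.121,.004)))
im2,d2=ctrl.camera("scene")
save("pics/w5.png",np.vstack([im[60:300],cv2.resize(im2[80:260,50:290],(512,384))[:360]]))
save("pics/s5.png",im2)
E
```

```text
time_s: 22.75
ee_pos: [0.5744, -0.1442, 0.2841]
eef_rot: [3.14, 0.001, -1.342]
force: [-0.3, 0.9, -0.1]
grip_width: 0.052
nozzle_tab {'centre': [260.4, 193.4], 'score': 0.84} [ 0.5737 -0.1479  0.1686]
nozzle_collar {'centre': [256.1, 180.0], 'score': 0.86} [ 0.5747 -0.1428  0.1   ]
1553 ((573.5943603515625, -144.5620880126953), (70.5865249633789, 23.16400146484375), 12.615848541259766) [ 0.5757 -0.1439  0.1839]
lip 763 [ 0.5832 -0.1629  0.1469]
rim/collar z hist (array([ 1,  2, 34, 48,  0,  0, 38, 74,  9,  0]), array([0.08 , 0.084, 0.088, 0.092, 0.096, 0.1  , 0.104, 0.108, 0.112,
       0.116, 0.12 ]))
```

View pics/w5.png

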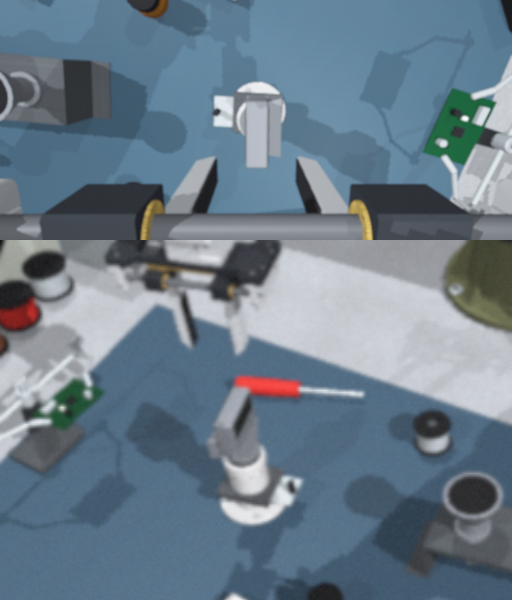

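```bash
python3 -c "
from station import ctrl
print(ctrl.hand_in(), ctrl.get_obs()['time_s'])"
```

```text
the job is handed in; nothing more can be done
the job is handed in; nothing more can be done
```

I took the grey flat scoop from the middle of the rack and fitted it in the fume port with its intake facing the board. I handed the job in about 23 s into the 48 s limit.

- **Seating:** the spigot first touched with the collar about 12 mm above the rim. I then turned it about 56° under a push of about 12–16 N, and it crept about 2.8 mm deeper.
- **Force:** the highest reading I saw was 15 N, or about 16 N with the nozzle's weight. That is well under the 22 N that would shift the lining.
- **Jam:** the nozzle did not move as I took the load off, or under side loads of up to 5 N while I was still holding it. I did not test the jam again after letting go.
- **Final check after release:** the nozzle stands upright on its own, with its tab centred at (0.574, −0.145). Its intake yaw is −77.4°, against a bearing to the board of −77.2°. The gripper was clear above it, and nothing else in view had been disturbed.
- **Not confirmed:** the lining lip was hidden under the collar, so I can only infer from the forces that it is still in place. The first 3° of turning was at about 9 N, below the required push, so I have not counted it in the 56°.

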